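# Refill the desk tidy, leave the used-up twins

## Task

Put the stationery that is still good back into the red desk tidy, each lying flat and fully down in its own recess: the capped highlighter in the long trough, the whole eraser in the short rectangular well, and the full tape roll in the round well. Leave the used-up look-alikes (the highlighter without a cap, the eraser stub and the empty tape core) where they lie on the blue mat, and do not disturb the cactus pot.

Things in the scene. Friction and masses are not known exactly. Their poses are not given: they have to be found in the camera images.
- highlighter: Black highlighter pen with its cap on, lying flat: 108 mm long along its x, 20 mm high. Barrel 22 mm wide from x = -54 to +14 mm, cap 26 mm wide (flat clip on top) from x = +14 to +54 mm. Origin: centre of its underside; z up.
- dry_highlighter: Dried-up look-alike: the same black barrel (22 mm wide, 20 mm high, x = -54 to +14 mm) without a cap, ending in a thin neck and pale nib that reach to x = +39 mm. Origin: on its underside, 54 mm from the blunt end; z up.
- eraser: Whole white block eraser, 60 mm (x) x 24 mm (y) x 20 mm high. Origin: centre of its underside; z up.
- eraser_stub: Worn-down look-alike: white eraser stub, only 32 mm (x) x 24 mm (y) x 20 mm high, with its +x end worn round. Origin: centre of its underside; z up.
- tape_roll: Full roll of masking tape lying flat: pale paper ring, outer diameter 54 mm, hole 26 mm, 24 mm high, brown core inside. Origin: centre of its underside; z up.
- empty_core: Used-up look-alike: the bare brown cardboard core of such a roll, outer diameter 32 mm, hole 26 mm, 24 mm high, standing on end. Origin: centre of its underside; z up.
- trough_insert: Red insert block of the desk tidy, 156 (x) x 80 (y) x 13 mm high, fixed, with a long rectangular trough, 140 mm (x) x 52 mm (y), 9 mm deep, cork-lined, centred in its top: recess floor 4 mm, rim 13 mm above the origin (centre of the underside, 4 mm above the counter). z up, x along its length. The three stand long side by long side in any order; the frame round them is no higher.
- short_insert: Red insert block of the desk tidy, 156 (x) x 80 (y) x 13 mm high, fixed, with a short rectangular well, 84 mm (x) x 52 mm (y), 9 mm deep, cork-lined, centred in its top: recess floor 4 mm, rim 13 mm above the origin (centre of the underside, 4 mm above the counter). z up, x along its length. The three stand long side by long side in any order; the frame round them is no higher.
- round_insert: Red insert block of the desk tidy, 156 (x) x 80 (y) x 13 mm high, fixed, with a round well, 70 mm in diameter, 9 mm deep, cork-lined, centred in its top: recess floor 4 mm, rim 13 mm above the origin (centre of the underside, 4 mm above the counter). z up, x along its length. The three stand long side by long side in any order; the frame round them is no higher.
- cactus_pot: White ceramic pot, 80 mm across and 55 mm high, with a round cactus up to 95 mm, standing loose beyond the work; to be left alone. Origin: centre of its underside; z up.
Not all that is in view belongs to the job. Leave any brown, green or purple look-alike of the highlighter alone.

How it is judged:
At the end, for the whole second after the job is handed in: Each good thing rests in its recess within 3.5 mm of the floor, tilt under 0.1 rad, off-centre in the insert's x, y by under 25, 18 mm (highlighter), 18, 18 (eraser), 12, 12 (roll). Look-alikes and cactus pot within 30 mm of their start, pot tilted under 0.1 rad (x of highlighter in the frame of trough_insert between -0.025 and 0.025 m and y of highlighter in the frame of trough_insert between -0.018 and 0.018 m and z of highlighter in the frame of trough_insert between 0.001 and 0.0075 m and angle between each of highlighter, eraser, tape_roll, cactus_pot's own z axis and vertical below 0.1 rad and linear speed of each of highlighter, eraser, tape_roll below 0.02 m/s and angular speed of each of highlighter, eraser, tape_roll below 0.2 rad/s and x of eraser in the frame of short_insert between -0.018 and 0.018 m and y of eraser in the frame of short_insert between -0.018 and 0.018 m and z of eraser in the frame of short_insert between 0.001 and 0.0075 m and x of tape_roll in the frame of round_insert between -0.012 and 0.012 m and y of tape_roll in the frame of round_insert between -0.012 and 0.012 m and z of tape_roll in the frame of round_insert between 0.001 and 0.0075 m and distance of each of dry_highlighter, eraser_stub, empty_core, cactus_pot from where it was at the start of the episode below 0.03 m); the robot touches nothing.
It fails at once if a used-up look-alike is moved by more than 30 mm (distance of any of dry_highlighter, eraser_stub, empty_core from where it was at the start of the episode above 0.03 m).
It fails at once if the cactus pot is shifted by more than 30 mm or tipped (distance of cactus_pot from where it was at the start of the episode above 0.03 m or angle between cactus_pot's own z axis and vertical above 0.3 rad).
It also fails if it takes over 90 s, if anything falls off the work surface, if the arm or the gripper's body presses on something with over 40 N, if the wrist force passes 120 N, or if a joint passes its speed limit or range.

## Robot

A 7-joint arm with a two-finger parallel gripper is mounted at the origin on the work surface. World frame = base frame: x ahead of the robot, y to its left, z up, the work surface at z = 0. Lengths are in m, angles in rad, forces in N, time in s.
With the tool pointing down it reaches from about 0.425 to 0.925 m from the base axis. Payload 6.8 kg.
Tool frame: the origin (TCP) lies at the very end of the fingers, on their centre line; the grasp point (between the pads) lies 19 mm behind it; z points along the fingers, y is the line along which they close (so a half turn about z gives the same grasp; the last joint's range is limited). The gripper opens to 85 mm and grips with 20 to 120 N. Pads are 22 mm wide; open, the fingers measure 114 mm over their backs; the gripper's body (76 mm by 85 mm) begins 54 mm behind the grasp point. The pads swing forward as they close: fully open they stand 13 mm farther back than shut.
Start: joints at [-0.108, 0.477, 0.022, 1.555, -0.011, 1.109, -0.083], TCP at [0.675, 0, 0.231] pointing down, gripper open.
Joint ranges: [-2.96, 2.96], [-0.34, 2.1], [-1.41, 1.46], [0.24, 2.44], [-1.37, 4.51], [0.17, 1.92], [-2.96, 2.96]. Speed limits (rad/s): [2.39, 2.39, 3.14, 3.14, 3.14, 3.14, 3.14].

## Interface

Orientations are given as a unit quaternion [w, x, y, z].
In Python, from station import bot gives the robot as it stands. The module is installed in compiled form; this text tells all that it offers.
- The arm moves only by the shell command python3 -m jog 'ROWS' [OPENING] [FORCE]. ROWS is JSON, a list of rows, each a list of 4 numbers: the shift along the tool's x, y, z in cm, then the turn about the tool's z in rad. In form: [[x, y, z, spin], ...]. A call has 1 to 20 rows; each row is the pose to reach, as a shift and turn from the pose commanded when the call began, along the tool's axes at that moment; what a row does not reach only later rows make up. A row lasts 1/12 s, in which the tool goes at most 41.7 mm and 7.16 degrees, less where a joint would pass 70% of its speed; a pose out of reach is approached as far as the arm can. A call with a gripper value outside its range is refused whole. OPENING is the closure, from -1 (fully open) to 1 (shut), set as the call begins (- or left out, the last holds). The fingers move at their own pace and stop on an object; FORCE is the grip in N (left out, the last holds). Time passes only in rows, so rows that repeat a pose let the fingers close. It gives the time, the measured TCP pose, the force, the opening and the grip force at its end, in the units of the state.
- bot.get_obs(): the state, without advancing time (a new reading comes with each control period).
- bot.read_camera(name): name is "scene" or "side" or "wrist"; returns a dict with "pixels" (480x640x3 uint8, red, green, blue), "depth" (480x640 float32, m along the optical axis (not along the pixel's ray), 0 where there is no reading), "fovy" (degrees; the focal length in pixels is half the picture's height over the tangent of half this angle, whatever the lens; pixels are square), "cx", "cy" (the principal point, pixels), "distortion" ([k1, k2, p1, p2, k3] as OpenCV has them; the pictures are not rectified), "pose" (4x4, takes a point from camera to world coordinates). Camera axes: x right, y down, z forward; pixel columns grow to the right and rows downward; lengths in m; the calibration is good to about 2 mm. A picture is of the moment at which its call begins.
- bot.hand_in(): hands the job in; it is judged then, once.
The state is a dict: "t": time; "q": joint angles; "joint_vel": joint speeds; "joint_torque": joint torques, N m; "eef_pos": TCP position; "tool_rot": TCP orientation; "contact_force": force on the tool from outside, world axes, zero at the start; "torque": the same for the moment, N m; "gripper_width": opening from 0.0 (shut) to 1.0 (fully open); "grasp_force": force on a finger pad.
Only numpy, scipy, OpenCV 4.12 (cv2) and the standard library are available. Lean on these libraries where they do the work, as an engineer would, in place of code of your own. Each camera call takes 0.05 s, during which the arm holds its last target. There are 200 camera calls.

## Working session

There is one attempt and no reset: what is moved stays moved. The work goes in short steps, Python scripts to look and compute and a shell command to move; the robot and the scene stay as the last step left them, time stands still between calls to the robot, and variables do not carry over. Pictures are saved under pics/ and viewed, at most 14 in all, crops included, and the job is handed in when it is done.

```bash
mkdir -p pics; cat > h.py <<'E'
import numpy as np, cv2
from station import bot
def cam(n):
    c=bot.read_camera(n); f=240/np.tan(np.radians(c['fovy'])/2)
    c['K']=np.array([[f,0,c['cx']],[0,f,c['cy']],[0,0,1.]]); c['D']=np.array(c['distortion'],float); c['pose']=np.array(c['pose']); return c
def ray(c,uv):
    p=cv2.undistortPoints(np.array(uv,float).reshape(-1,1,2),c['K'],c['D']).reshape(-1,2)
    d=np.c_[p,np.ones(len(p))]@c['pose'][:3,:3].T
    return c['pose'][:3,3],d
def plane(c,uv,z):
    o,d=ray(c,uv); return o+d*((z-o[2])/d[:,2])[:,None]
def dep(c,uv):
    o,d=ray(c,uv); return np.array([o+d[i]*c['depth'][int(round(v)),int(round(u))] for i,(u,v) in enumerate(np.array(uv,float).reshape(-1,2))])
def save(c,n): cv2.imwrite('pics/'+n+'.png',c['pixels'][:,:,::-1])
E
python3 - <<'E'
from h import *
for n in('scene','side','wrist'):
    c=cam(n); save(c,n+'0'); print(n,c['fovy'],c['D'],c['pose'].round(3).tolist(),(c['depth']>0).mean())
o=bot.get_obs();print(o['t'],o['eef_pos'],o['tool_rot'],o['gripper_width'])
E
```

```text
scene 52.580950195126725 [-0.08300169  0.          0.          0.          0.        ] [[0.438, 0.743, -0.506, 1.059], [0.899, -0.368, 0.239, -0.308], [-0.008, -0.559, -0.829, 0.907], [0.0, 0.0, 0.0, 1.0]] 0.99583984375
side 55.925743936127546 [0.0229799 0.        0.        0.        0.       ] [[0.762, -0.452, 0.464, 0.061], [-0.648, -0.529, 0.548, -0.595], [-0.003, -0.718, -0.696, 0.706], [0.0, 0.0, 0.0, 1.0]] 0.9959733072916667
wrist 59.49569426434317 [-0.08255526  0.          0.          0.          0.        ] [[1.0, -0.0, -0.003, 0.675], [-0.001, -0.954, -0.299, 0.077], [-0.003, 0.299, -0.954, 0.374], [0.0, 0.0, 0.0, 1.0]] 0.9962337239583333
0.15 [ 6.74549493e-01 -3.78856108e-05  2.30544786e-01] [-4.70820991e-04  7.07121837e-01  7.07091361e-01 -5.41894219e-04] 0.9993135607452079
```

View pics/scene0.png

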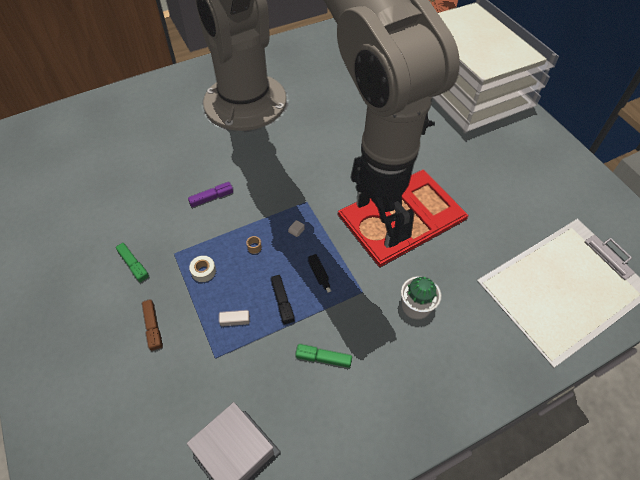

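View pics/side0.png

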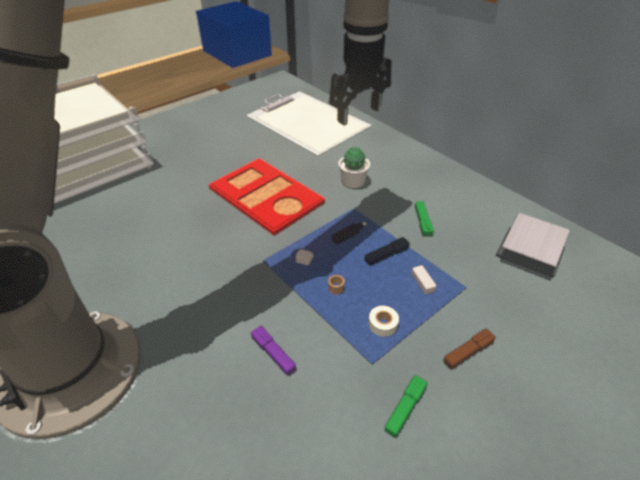

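View pics/wrist0.png

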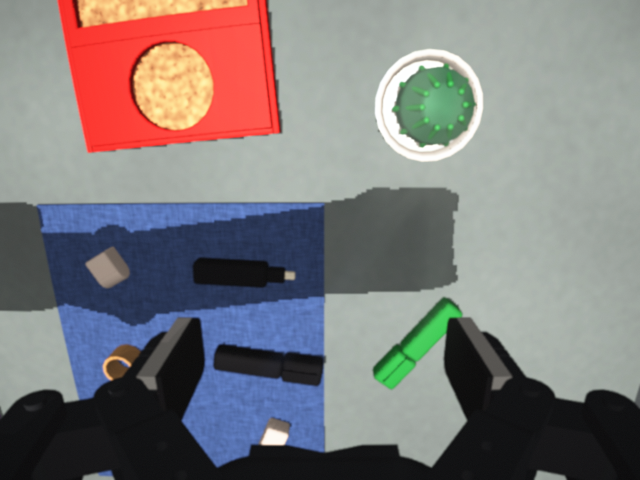

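Scene picture. Highlighter-like: capped black (282,298), dry black with pale nib (318,272), green (131,261) and (323,355), brown (151,325), purple (211,194). Erasers: whole (234,318), stub (297,229). Rings: full roll (202,268), core (254,244). Tidy at (402,217) and pot at (420,297). I choose the capped black one, the long white block and the wide pale ring.

```bash
cat > m.py <<'E'
from h import *
def cloud(c):
    v,u=np.mgrid[0:480,0:640]; uv=np.c_[u.ravel(),v.ravel()].astype(float)
    o,d=ray(c,uv); return (o+d*c['depth'].reshape(-1,1)).reshape(480,640,3)
def blobs(c,name,seeds):
    P=cloud(c); hsv=cv2.cvtColor(c['pixels'],cv2.COLOR_RGB2HSV)
    mat=(hsv[...,0]>100)&(hsv[...,0]<130)&(hsv[...,1]>110)
    m=((~mat)&(P[...,2]>.008)&(P[...,2]<.06)).astype(np.uint8)
    n,l,st,ce=cv2.connectedComponentsWithStats(m)
    for k,(u,v) in seeds.items():
        w=l[v-2:v+3,u-2:u+3].ravel(); w=w[w>0]
        if len(w)==0: print(name,k,'none');continue
        i=np.bincount(w).argmax(); p=P[l==i]; top=np.percentile(p[:,2],90); t=p[p[:,2]>top-.004]
        r=cv2.minAreaRect((t[:,:2]*1000).astype(np.float32))
        print(name,k,len(p),'top %.4f'%top,'c',np.round(r[0],1),'sz',np.round(r[1],1),'ang %.1f'%r[2],'mean',(t[:,:2].mean(0)*1000).round(1))
def corners(c,zt):
    hsv=cv2.cvtColor(c['pixels'],cv2.COLOR_RGB2HSV); 
    red=(((hsv[...,0]<5)|(hsv[...,0]>174))&(hsv[...,1]>150)&(hsv[...,2]>90)).astype(np.uint8)
    n,l,st,ce=cv2.connectedComponentsWithStats(red); i=1+st[1:,4].argmax()
    P=cloud(c); q=P[l==i]; print('tidy top z',np.percentile(q[:,2],[10,50,90]).round(4))
    cn,hi=cv2.findContours((l==i).astype(np.uint8),cv2.RETR_CCOMP,cv2.CHAIN_APPROX_NONE)
    for k,x in enumerate(cn):
        if cv2.contourArea(x)<60: continue
        w=plane(c,x.reshape(-1,2),zt); r=cv2.minAreaRect((w[:,:2]*1000).astype(np.float32))
        print(' hole' if hi[0][k][3]>=0 else ' outer',np.round(r[0],1),np.round(r[1],1),'%.1f'%r[2])
E
python3 - <<'E'
from m import *
s=cam('scene');d=cam('side');w=cam('wrist')
blobs(s,'scene',dict(hl=(282,298),dry=(318,272),er=(234,318),stub=(297,229),roll=(193,269),core=(248,246),pot=(405,300)))
blobs(d,'side',dict(hl=(386,251),dry=(347,233),er=(424,280),stub=(304,257),roll=(375,326),core=(330,285)))
blobs(w,'wrist',dict(hl=(260,363),dry=(230,272)))
for c in(s,d):corners(c,.017)
# two-view heights: triangulate mask-independent points
def tri(a,pa,b,pb):
    o1,d1=ray(a,pa);o2,d2=ray(b,pb);d1=d1[0];d2=d2[0]
    t=np.linalg.lstsq(np.c_[d1,-d2],o2-o1,rcond=None)[0];A=o1+t[0]*d1;B=o2+t[1]*d2
    return ((A+B)/2).round(4),np.linalg.norm(A-B).round(4)
print('roll',tri(s,[[202,267]],d,[[384,319]]),'eraser',tri(s,[[234,316]],d,[[424,276]]))
a=s['pixels'][190:350,180:350];cv2.imwrite('pics/crop.png',cv2.resize(a,None,fx=4,fy=3.75,interpolation=2)[...,::-1])
E
```

```text
scene hl 583 top 0.0251 c [ 618.8 -165.2] sz [ 24.1 107.1] ang 82.3 mean [ 623.1 -164.7]
scene dry 385 top 0.0247 c [594.3 -66.8] sz [21.1 79. ] ang 86.3 mean [590.4 -66.4]
scene er 397 top 0.0241 c [ 616.8 -267.8] sz [58.3 25.1] ang 69.5 mean [ 617.2 -267.8]
scene stub 170 top 0.0248 c [472.5 -62.5] sz [23.7 31.5] ang 30.0 mean [472.2 -61.3]
scene roll 489 top 0.0283 c [ 479.9 -286.8] sz [52.1 52.5] ang 3.1 mean [ 480.7 -286.9]
scene core 166 top 0.0271 c [ 471.7 -165.8] sz [29.4 32.2] ang 39.0 mean [ 471.  -165.7]
scene pot 679 top 0.0555 c [752.8  78.1] sz [77.9 72.5] ang 39.3 mean [755.1  76.3]
side hl 547 top 0.0246 c [ 615.7 -165.3] sz [ 26.2 107.6] ang 80.8 mean [ 616.9 -165.8]
side dry 352 top 0.0237 c [592.4 -67.7] sz [22.2 78.5] ang 88.3 mean [586.2 -68.1]
side er 394 top 0.0245 c [ 613.7 -269.2] sz [59.9 25.2] ang 71.6 mean [ 612.6 -270.6]
side stub 189 top 0.0240 c [469.9 -63.6] sz [25.8 29.7] ang 30.2 mean [469.9 -63.2]
side roll 663 top 0.0285 c [ 476.3 -288.6] sz [53.6 51.3] ang 44.5 mean [ 476.  -289.3]
side core 221 top 0.0273 c [ 469.8 -165.4] sz [31.8 30. ] ang 50.1 mean [ 469.7 -166.2]
wrist hl 2803 top 0.0251 c [ 619.2 -161.9] sz [ 24.2 105.4] ang 81.3 mean [ 621.1 -161.1]
wrist dry 2220 top 0.0248 c [595.9 -64.2] sz [21.3 80.1] ang 86.7 mean [589.6 -63.2]
tidy top z [0.0142 0.0172 0.0197]
 outer [546.7 174.3] [172.7 256.7] 4.8
 hole [536.4 257.4] [87.1 55.5] 4.9
tidy top z [0.0126 0.0161 0.0181]
 outer [537.5 168.3] [172.1 257.9] 4.9
 hole [546.5  92.8] [73.3 71.3] 85.1
 hole [539.9 172.7] [144.3  57.5] 5.5
 hole [533.2 252.3] [88.3 57.6] 5.7
roll (array([ 0.4791, -0.2879,  0.0206]), np.float64(0.0025)) eraser (array([ 0.6169, -0.2674,  0.0219]), np.float64(0.002))
```

View pics/crop.png

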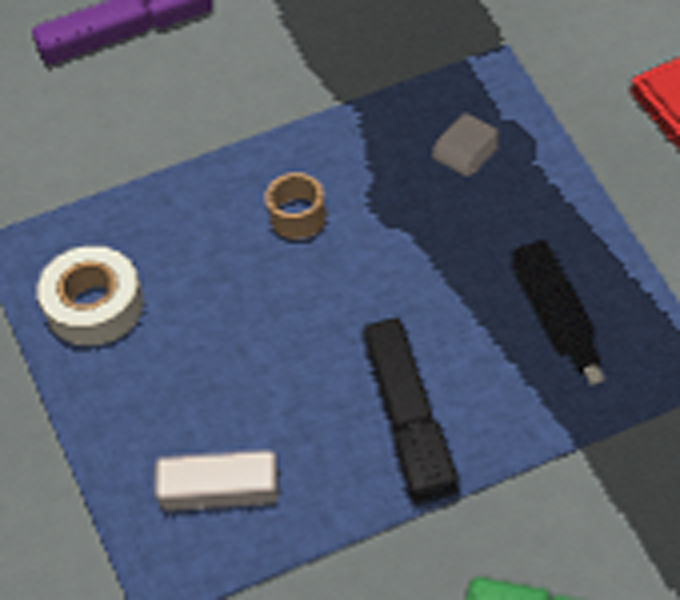

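The crop confirms the choices: capped black highlighter with clip, long white block, and wide pale ring. The stub, core and pen with a nib are the used-up ones. Tops measure about 24.5 mm (28.5 mm for the roll), so the mat is about 4 mm thick. The tidy rim is at about 17 mm. All three agree with the text. I start with the highlighter.

```bash
cat > go.py <<'E'
from h import *
from scipy.spatial.transform import Rotation as R
def shift(x,y,z,head):
    o=bot.get_obs(); w=o['tool_rot']; M=R.from_quat([w[1],w[2],w[3],w[0]]).as_matrix()
    t=M.T@(np.array([x,y,z])/1000-o['eef_pos'])*100
    h=np.degrees(np.arctan2(M[1,1],M[0,1])); s=(h-head+90)%180-90
    print('t %.1f pos'%o['t'],(o['eef_pos']*1000).round(1),'head %.1f'%h,'-> rows',t.round(2),'spin %.3f'%np.radians(s),'q7 %.2f'%o['q'][6])
E
python3 -m jog '[[-8,-2.8,4,-0.5],[-16.45,-5.65,11,-1.43],[-16.45,-5.65,11,-1.43],[-16.45,-5.65,11,-1.43],[-16.45,-5.65,11,-1.43],[-16.45,-5.65,11,-1.43],[-16.45,-5.65,11,-1.43],[-16.45,-5.65,11,-1.43],[-16.45,-5.65,11,-1.43],[-16.45,-5.65,11,-1.43],[-16.45,-5.65,11,-1.43],[-16.45,-5.65,11,-1.43],[-16.45,-5.65,11,-1.43],[-16.45,-5.65,11,-1.43],[-16.45,-5.65,11,-1.43],[-16.45,-5.65,11,-1.43]]' -1
python3 - <<'E'
from m import *; from go import shift
c=cam('wrist');save(c,'w1')
P=cloud(c);m=(P[...,2]>.018)&(P[...,2]<.035)&(abs(P[...,0]-.618)<.075)&(abs(P[...,1]+.164)<.045)
n,l,st,ce=cv2.connectedComponentsWithStats(m.astype(np.uint8))
for i in range(1,n):
    if st[i,4]>300:
        p=P[l==i];print(st[i],np.percentile(p[:,2],90),cv2.minAreaRect((p[:,:2]*1000).astype(np.float32)))
shift(617.5,-164,14,82)
E
```

```text
t: 1.63
eef_pos: [0.6185, -0.1645, 0.1213]
tool_rot: [-0.0, 0.071, 0.997, -0.0]
contact_force: [-0.6, 0.8, 0.1]
gripper_width: 0.998
grasp_force: 0.0
[ 305  152   42  170 6403] 0.024949569638912417 ((618.2041625976562, -163.1492156982422), (25.482540130615234, 107.32022094726562), 81.06876373291016)
t 1.7 pos [ 618.5 -164.4  121.3] head 81.9 -> rows [ 0.11  0.03 10.73] spin -0.002 q7 1.44
```

View pics/w1.png

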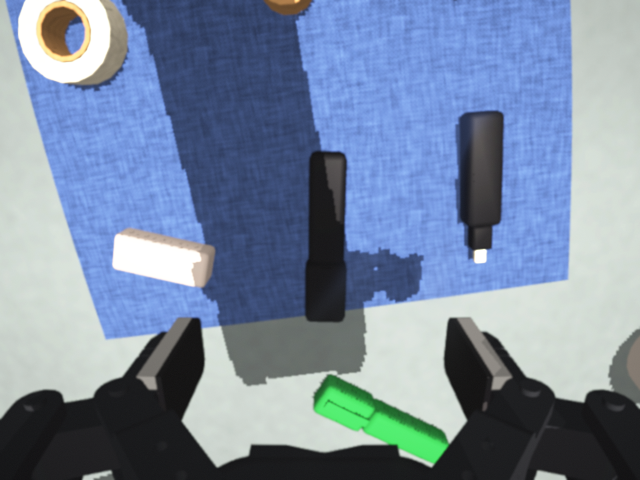

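The wrist view shows the capped pen midway between the fingers (rows 152–322, column 325). Nothing lies under either finger. Now I descend and grip.

```bash
python3 -m jog '[[0,0.1,4,0],[0,0.1,7,0],[0,0.1,9,0],[0,0.1,10.3,0],[0,0.1,10.7,0],[0,0.1,10.7,0],[0,0.1,10.7,0]]' -1
python3 -m jog '[[0,0,0,0],[0,0,0,0],[0,0,0,0],[0,0,0,0],[0,0,0,0],[0,0,0,0],[0,0,0,0],[0,0,0,0],[0,0,0,0],[0,0,0,0],[0,0,0,0],[0,0,0,0]]' 1 40
python3 -m jog '[[0,0,-1,0],[0,0,-3,0],[0,0,-5,0],[0,0,-7,0],[0,0,-7,0],[0,0,-7,0]]'
python3 - <<'E'
from m import *; from go import shift
c=cam('wrist');save(c,'w2')
shift(540,172.5,85,95)
E
```

```text
t: 2.27
eef_pos: [0.6196, -0.1636, 0.0154]
tool_rot: [0.001, 0.07, 0.998, -0.0]
contact_force: [0.0, -0.2, 0.7]
gripper_width: 1.001
grasp_force: 0.0
t: 3.27
eef_pos: [0.6191, -0.1637, 0.0149]
tool_rot: [0.0, 0.07, 0.998, -0.0]
contact_force: [-0.6, 0.4, 5.4]
gripper_width: 0.242
grasp_force: 40.0
t: 3.77
eef_pos: [0.6194, -0.1636, 0.0857]
tool_rot: [0.001, 0.07, 0.998, -0.0]
contact_force: [0.8, -0.3, -1.4]
gripper_width: 0.244
grasp_force: 39.4
t 3.8 pos [ 618.4 -163.5   84.5] head 81.9 -> rows [12.48 32.17 -0.06] spin -0.228 q7 1.42
```

View pics/w2.png

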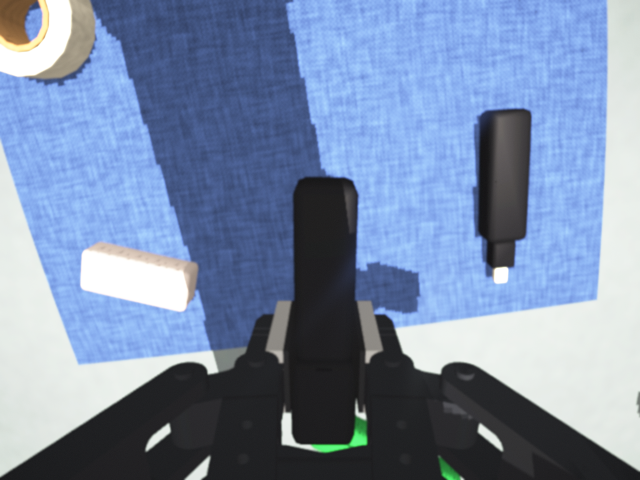

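The pen is held level at rows 178–440, columns 295–357. Going over the trough.

```bash
python3 -m jog '[[4,10,-1,-0.08],[12.5,32.2,-3.5,-0.228],[12.5,32.2,-3.5,-0.228],[12.5,32.2,-3.5,-0.228],[12.5,32.2,-3.5,-0.228],[12.5,32.2,-3.5,-0.228],[12.5,32.2,-3.5,-0.228],[12.5,32.2,-3.5,-0.228],[12.5,32.2,-3.5,-0.228],[12.5,32.2,-3.5,-0.228],[12.5,32.2,-3.5,-0.228],[12.5,32.2,-3.5,-0.228]]'
python3 - <<'E'
from m import *; from go import shift
c=cam('wrist');save(c,'w3')
for n in('wrist','scene','side'): print(n);corners(cam(n),.017)
shift(540,172.5,18,95)
E
```

```text
t: 4.82
eef_pos: [0.5399, 0.1709, 0.1183]
tool_rot: [-0.001, -0.043, 0.999, -0.001]
contact_force: [-0.0, -0.9, -1.5]
gripper_width: 0.241
grasp_force: 39.4
wrist
tidy top z [0.016  0.0178 0.0188]
 outer [542.4 178.1] [167.4 249.7] 4.8
 hole [547.7  99.2] [69.1 67.1] 40.7
 hole [534.5 256.8] [83.4 51.8] 4.9
scene
tidy top z [0.0144 0.0172 0.0196]
 outer [546.3 174.3] [172.5 256.3] 5.0
 hole [550.2  96.7] [74.3 69.3] 58.6
 hole [543.3 177. ] [144.2  56.4] 4.8
side
tidy top z [0.0121 0.0161 0.0183]
 outer [538.5 167. ] [174.2 259.4] 4.3
 hole [546.2  91.2] [70.9 68.3] 20.1
 hole [540.4 172.7] [144.6  57.5] 5.5
t 5.0 pos [540.4 171.  118.9] head 94.8 -> rows [ 0.02  0.16 10.09] spin -0.003 q7 1.03
```

View pics/w3.png

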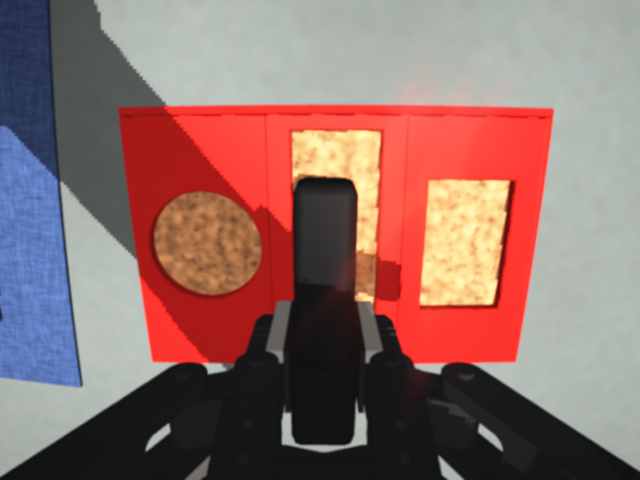

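The wrist view shows the round well at (207,243), the trough at (336,215) and the short well at (466,243). Trough centre is about (541,176.5). Lowering until just above the floor.

```bash
python3 -m jog '[[-0.1,0.54,3,0],[-0.1,0.54,6,0],[-0.1,0.54,8,0],[-0.1,0.54,9.2,0],[-0.1,0.54,9.7,0],[-0.1,0.54,9.9,0],[-0.1,0.54,9.9,0]]'; python3 -m jog '[[0,0,0,0],[0,0,0,0]]'
```

```text
t: 5.6
eef_pos: [0.5409, 0.1781, 0.0208]
tool_rot: [0.0, -0.043, 0.999, -0.0]
contact_force: [0.1, 0.3, -0.4]
gripper_width: 0.241
grasp_force: 39.4
t: 5.77
eef_pos: [0.5417, 0.1787, 0.0215]
tool_rot: [0.001, -0.043, 0.999, 0.0]
contact_force: [0.5, 0.2, -0.2]
gripper_width: 0.242
grasp_force: 39.4
```

```bash
python3 -m jog '[[0,0,0.1,0],[0,0,0.15,0],[0,0,0.15,0]]'; python3 -m jog '[[0,0,0,0],[0,0,0,0],[0,0,0,0],[0,0,0,0],[0,0,0,0],[0,0,0,0]]' -0.2; python3 -m jog '[[0,0,-2,0],[0,0,-5,0],[0,0,-9,0],[0,0,-12,0],[0,0,-12,0],[0,0,-12,0]]' -1
python3 - <<'E'
from m import *; from go import shift
c=cam('wrist');save(c,'w4');corners(c,.017)
P=cloud(c);m=(P[...,2]>.022)&(P[...,2]<.04)&(abs(P[...,0]-.54)<.08)&(abs(P[...,1]-.177)<.04)
p=P[m];print(np.percentile(p[:,2],[10,50,90]),cv2.minAreaRect((p[:,:2]*1000).astype(np.float32)))
shift(615.5,-268,100,-20)
E
```

```text
t: 6.02
eef_pos: [0.5414, 0.1786, 0.0199]
tool_rot: [0.001, -0.044, 0.999, 0.0]
contact_force: [-1.1, -0.4, 6.2]
gripper_width: 0.241
grasp_force: 40.1
t: 6.52
eef_pos: [0.5405, 0.1783, 0.0187]
tool_rot: [-0.0, -0.044, 0.999, -0.0]
contact_force: [-0.5, -0.5, 0.7]
gripper_width: 0.597
grasp_force: 0.0
t: 7.02
eef_pos: [0.5419, 0.1788, 0.1408]
tool_rot: [0.002, -0.043, 0.999, 0.001]
contact_force: [-0.5, -0.9, -0.4]
gripper_width: 0.999
grasp_force: 0.0
tidy top z [0.0159 0.0178 0.0188]
 outer [541.4 177.8] [166.1 249.5] 4.8
 hole [547.3  99.1] [69.4 67. ] 45.3
 hole [533.8 256.9] [83.8 52.6] 4.6
 hole [540.2 177.9] [138.5  53.1] 4.9
[0.02694666 0.02868561 0.0299872 ] ((541.0875854492188, 178.40353393554688), (106.86071014404297, 25.91290855407715), 4.00492525100708)
t 7.1 pos [540.8 178.2 139.1] head 95.0 -> rows [ -3.56 -45.1    3.92] spin -1.135 q7 1.03
```

View pics/w4.png

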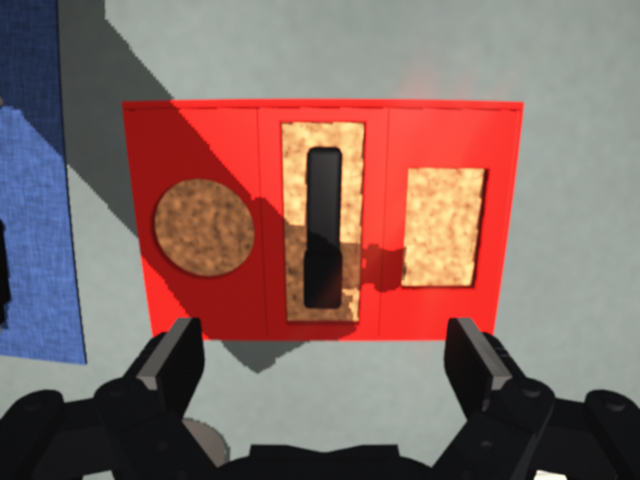

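The pen lies flat and centred in the trough (rows 147–307, column 323). Well centres: round (547,99), short (534,257). Next the eraser.

```bash
python3 -m jog '[[-0.8,-10,0,-0.25],[-1.6,-20,0,-0.5],[-3.6,-45.1,3,-1.135],[-3.6,-45.1,3,-1.135],[-3.6,-45.1,3,-1.135],[-3.6,-45.1,3,-1.135],[-3.6,-45.1,3,-1.135],[-3.6,-45.1,3,-1.135],[-3.6,-45.1,3,-1.135],[-3.6,-45.1,3,-1.135],[-3.6,-45.1,3,-1.135],[-3.6,-45.1,3,-1.135],[-3.6,-45.1,3,-1.135],[-3.6,-45.1,3,-1.135],[-3.6,-45.1,3,-1.135],[-3.6,-45.1,3,-1.135],[-3.6,-45.1,3,-1.135],[-3.6,-45.1,3,-1.135]]' -1
python3 - <<'E'
from m import *; from go import shift
c=cam('wrist');save(c,'w5')
P=cloud(c);m=(P[...,2]>.018)&(P[...,2]<.035)&(np.hypot(P[...,0]-.6155,P[...,1]+.268)<.045)
p=P[m];r=cv2.minAreaRect((p[:,:2]*1000).astype(np.float32));print(len(p),np.percentile(p[:,2],[10,50,90]),r)
shift(*r[0],14.5,160)
E
```

```text
t: 8.57
eef_pos: [0.616, -0.2667, 0.109]
tool_rot: [0.0, -0.574, 0.819, -0.0]
contact_force: [0.0, 0.1, -0.4]
gripper_width: 1.002
grasp_force: 0.0
4078 [0.022608   0.02382257 0.02471778] ((615.880615234375, -267.9647216796875), (59.57682800292969, 23.9957218170166), 68.68690490722656)
t 8.6 pos [ 615.9 -267.   109. ] head 160.1 -> rows [ 0.09 -0.03  9.45] spin 0.002 q7 2.80
```

View pics/w5.png

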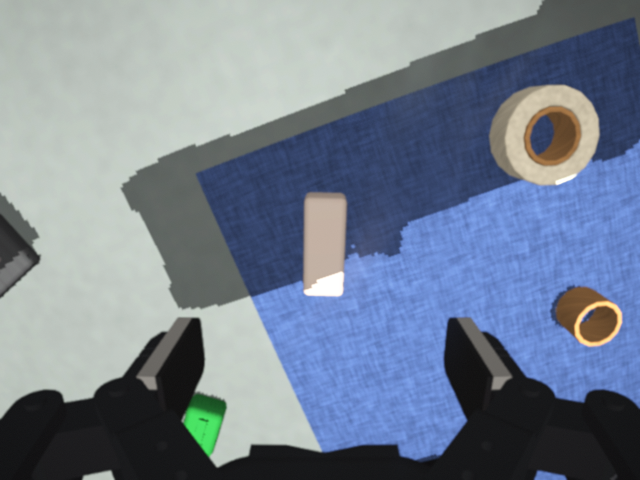

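The eraser is centred between the fingers (rows 192–297, column 325). Both finger paths are clear.

```bash
python3 -m jog '[[0.1,0,4,0.015],[0.1,0,7,0.015],[0.1,0,8.8,0.015],[0.1,0,9.45,0.015],[0.1,0,9.45,0.015],[0.1,0,9.45,0.015]]' -1
python3 -m jog '[[0,0,0,0],[0,0,0,0],[0,0,0,0],[0,0,0,0],[0,0,0,0],[0,0,0,0],[0,0,0,0],[0,0,0,0],[0,0,0,0],[0,0,0,0],[0,0,0,0],[0,0,0,0]]' 1 40
python3 -m jog '[[0,0,-1,0],[0,0,-3,0],[0,0,-6,0],[0,0,-9,0],[0,0,-10.5,0],[0,0,-10.5,0],[0,0,-10.5,0]]'
python3 - <<'E'
from go import *
shift(534,257,120,95)
E
```

```text
t: 9.12
eef_pos: [0.6161, -0.2686, 0.0151]
tool_rot: [0.0, -0.568, 0.823, -0.0]
contact_force: [-0.5, -0.2, 0.8]
gripper_width: 1.001
grasp_force: 0.0
t: 10.12
eef_pos: [0.6159, -0.2689, 0.015]
tool_rot: [0.0, -0.568, 0.823, -0.0]
contact_force: [-1.1, -0.1, 6.6]
gripper_width: 0.265
grasp_force: 39.8
t: 10.7
eef_pos: [0.6155, -0.269, 0.1199]
tool_rot: [0.0, -0.568, 0.823, -0.001]
contact_force: [-0.7, 0.6, -1.7]
gripper_width: 0.265
grasp_force: 39.3
t 10.7 pos [ 615.5 -269.   119.9] head 159.2 -> rows [-46.25  26.33  -0.06] spin 1.120 q7 2.79
```

```bash
python3 -m jog '[[-10,6,0,0.25],[-20,12,0,0.5],[-46.25,26.33,0,1.12],[-46.25,26.33,0,1.12],[-46.25,26.33,0,1.12],[-46.25,26.33,0,1.12],[-46.25,26.33,0,1.12],[-46.25,26.33,0,1.12],[-46.25,26.33,0,1.12],[-46.25,26.33,0,1.12],[-46.25,26.33,0,1.12],[-46.25,26.33,0,1.12],[-46.25,26.33,0,1.12],[-46.25,26.33,0,1.12],[-46.25,26.33,0,1.12],[-46.25,26.33,0,1.12],[-46.25,26.33,0,1.12],[-46.25,26.33,0,1.12]]'
python3 - <<'E'
from m import *; from go import shift
c=cam('wrist');save(c,'w6')
corners(c,.017)
shift(534,257,19.5,95)
E
```

```text
t: 12.2
eef_pos: [0.5341, 0.2548, 0.1186]
tool_rot: [-0.0, -0.042, 0.999, -0.001]
contact_force: [-1.1, -0.1, -1.1]
gripper_width: 0.265
grasp_force: 39.4
tidy top z [0.0159 0.0178 0.0187]
 outer [541.8 178.6] [166.4 249.9] 4.8
 hole [548.1 100.6] [69.4 65.8] 36.4
t 12.2 pos [534.2 255.2 118.9] head 94.8 -> rows [-0.    0.2   9.94] spin -0.003 q7 0.89
```

View pics/w6.png

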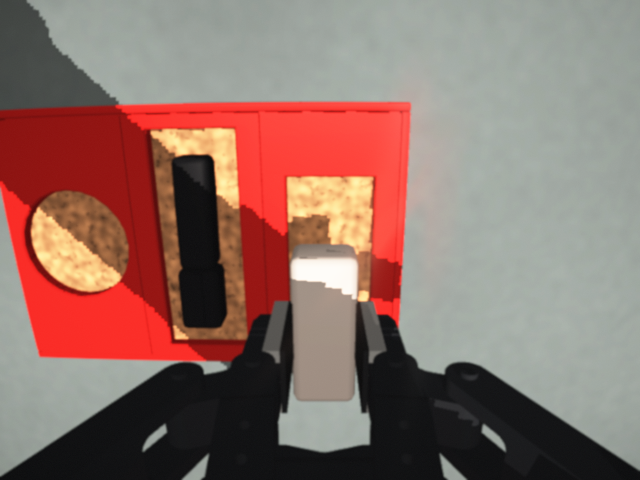

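The eraser is held straight at rows 245–402, above the short well (column 330, rows 177–300 and on). Lowering.

```bash
python3 -m jog '[[0,0.2,3,0],[0,0.2,6,0],[0,0.2,8.3,0],[0,0.2,9.4,0],[0,0.2,9.9,0],[0,0.2,9.95,0],[0,0.2,9.95,0],[0,0.2,9.95,0]]'; python3 -m jog '[[0,0,0,0],[0,0,0,0],[0,0,0,0],[0,0,0,0],[0,0,0,0],[0,0,0,0]]' -0.2; python3 -m jog '[[0,0,-2,0],[0,0,-5,0],[0,0,-9,0],[0,0,-12,0],[0,0,-12,0],[0,0,-12,0]]' -1
python3 - <<'E'
from m import *; from go import shift
c=cam('wrist');save(c,'w7');corners(c,.017)
P=cloud(c);m=(P[...,2]>.022)&(P[...,2]<.04)&(abs(P[...,0]-.534)<.05)&(abs(P[...,1]-.257)<.035)
p=P[m];print(np.percentile(p[:,2],[10,50,90]),cv2.minAreaRect((p[:,:2]*1000).astype(np.float32)))
shift(478.5,-287,110,95)
shift(478.5,-287,110,5)
E
```

```text
t: 12.92
eef_pos: [0.5345, 0.2591, 0.0207]
tool_rot: [0.001, -0.043, 0.999, 0.0]
contact_force: [0.5, 0.3, -0.3]
gripper_width: 0.27
grasp_force: 39.4
t: 13.42
eef_pos: [0.5337, 0.2591, 0.0198]
tool_rot: [0.0, -0.044, 0.999, -0.0]
contact_force: [0.3, 0.2, -0.8]
gripper_width: 0.599
grasp_force: 0.0
t: 13.92
eef_pos: [0.5349, 0.2598, 0.1419]
tool_rot: [0.002, -0.043, 0.999, 0.001]
contact_force: [-0.2, 0.2, -1.7]
gripper_width: 1.001
grasp_force: 0.0
tidy top z [0.0159 0.0178 0.0188]
 outer [541.2 178.6] [166.2 250. ] 4.9
 hole [547.5 100.1] [70.4 66. ] 44.2
 hole [533.5 258. ] [83.4 53. ] 5.0
[0.02753613 0.02877579 0.02968547] ((535.684326171875, 259.0140075683594), (59.83254623413086, 24.055889129638672), 4.775546073913574)
t 14.0 pos [533.8 259.  140.2] head 95.0 -> rows [ 10.26 -53.92   3.  ] spin -0.000 q7 0.90
t 14.0 pos [533.8 259.  140.2] head 95.0 -> rows [ 10.26 -53.92   3.  ] spin 1.571 q7 0.90
```

Eraser seated: top at 28.8 mm, centre (535.7,259), within 2.5 mm of the well centre. Now the roll.

```bash
python3 -m jog '[[3,-16,0,0],[6,-32,0,0],[10.3,-53.9,1,0],[10.3,-53.9,2,0],[10.3,-53.9,2,0],[10.3,-53.9,2,0],[10.3,-53.9,2,0],[10.3,-53.9,2,0],[10.3,-53.9,2,0],[10.3,-53.9,2,0],[10.3,-53.9,2,0],[10.3,-53.9,2,0],[10.3,-53.9,2,0],[10.3,-53.9,2,0],[10.3,-53.9,2,0],[10.3,-53.9,2,0],[10.3,-53.9,2,0]]' -1
python3 - <<'E'
from m import *; from go import shift
c=cam('wrist');save(c,'w8')
P=cloud(c);m=(P[...,2]>.022)&(P[...,2]<.035)&(np.hypot(P[...,0]-.4785,P[...,1]+.287)<.04)
p=P[m];r=cv2.minEnclosingCircle((p[:,:2]*1000).astype(np.float32));print(len(p),np.percentile(p[:,2],[10,50,90]),r)
shift(*r[0],10,95)
E
```

```text
t: 15.38
eef_pos: [0.4778, -0.2848, 0.1188]
tool_rot: [-0.001, -0.045, 0.999, 0.001]
contact_force: [0.1, -0.1, 0.1]
gripper_width: 1.0
grasp_force: 0.0
4943 [0.02657425 0.0277402  0.0286745 ] ((478.15264892578125, -287.1339416503906), 27.140710830688477)
t 15.4 pos [ 478.1 -284.6  119.1] head 95.2 -> rows [ 1.000e-02 -2.700e-01  1.091e+01] spin 0.003 q7 1.95
```

View pics/w8.png

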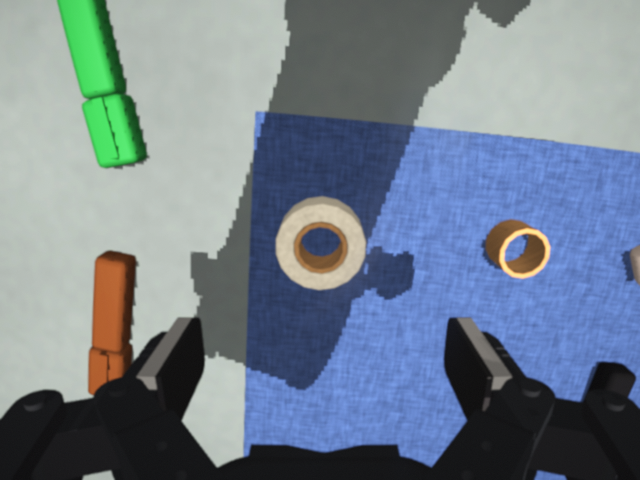

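The roll sits at (321,243) midway between the fingers. The core (518,249) and brown pen (112,320) are clear of them.

```bash
python3 -m jog '[[0,-0.27,4,0],[0,-0.27,7,0],[0,-0.27,9.5,0],[0,-0.27,10.6,0],[0,-0.27,10.85,0],[0,-0.27,10.85,0],[0,-0.27,10.85,0]]' -1
python3 -m jog '[[0,0,0,0],[0,0,0,0],[0,0,0,0],[0,0,0,0],[0,0,0,0],[0,0,0,0],[0,0,0,0],[0,0,0,0],[0,0,0,0],[0,0,0,0]]' 1 40
python3 -m jog '[[0,0,-1,0],[0,0,-3,0],[0,0,-6,0],[0,0,-9,0],[0,0,-11,0],[0,0,-11,0],[0,0,-11,0]]'
python3 - <<'E'
from go import *
shift(547.3,99.5,120,95)
E
```

```text
t: 16.02
eef_pos: [0.4794, -0.2894, 0.0126]
tool_rot: [0.001, -0.044, 0.999, -0.0]
contact_force: [0.5, -0.8, 0.1]
gripper_width: 0.999
grasp_force: 0.0
t: 16.85
eef_pos: [0.4789, -0.2898, 0.0129]
tool_rot: [0.001, -0.043, 0.999, -0.0]
contact_force: [-1.1, 1.0, 9.3]
gripper_width: 0.603
grasp_force: 40.9
t: 17.43
eef_pos: [0.479, -0.2901, 0.1232]
tool_rot: [0.001, -0.043, 0.999, -0.001]
contact_force: [-0.8, -0.7, -0.4]
gripper_width: 0.606
grasp_force: 42.6
t 17.4 pos [ 479.  -290.1  123.2] head 95.0 -> rows [-10.19  38.22   0.27] spin -0.000 q7 1.95
```

```bash
python3 -m jog '[[-3,12,0,0],[-6,24,0,0],[-10.2,38.2,0,0],[-10.2,38.2,0,0],[-10.2,38.2,0,0],[-10.2,38.2,0,0],[-10.2,38.2,0,0],[-10.2,38.2,0,0],[-10.2,38.2,0,0],[-10.2,38.2,0,0],[-10.2,38.2,0,0],[-10.2,38.2,0,0],[-10.2,38.2,0,0],[-10.2,38.2,0,0]]'
python3 - <<'E'
from m import *; from go import shift
c=cam('wrist');save(c,'w9');corners(c,.017)
shift(547.3,99.5,17,95)
E
```

```text
t: 18.6
eef_pos: [0.546, 0.0977, 0.1206]
tool_rot: [-0.001, -0.042, 0.999, -0.001]
contact_force: [0.1, 0.2, -0.5]
gripper_width: 0.603
grasp_force: 42.6
tidy top z [0.0158 0.0178 0.0188]
 outer [542.3 177.6] [166.8 250.3] 4.8
 hole [534.6 255.8] [83.5 50. ] 4.8
t 18.6 pos [546.2  97.8 120.8] head 94.8 -> rows [-0.14  0.17 10.38] spin -0.003 q7 1.18
```

View pics/w9.png

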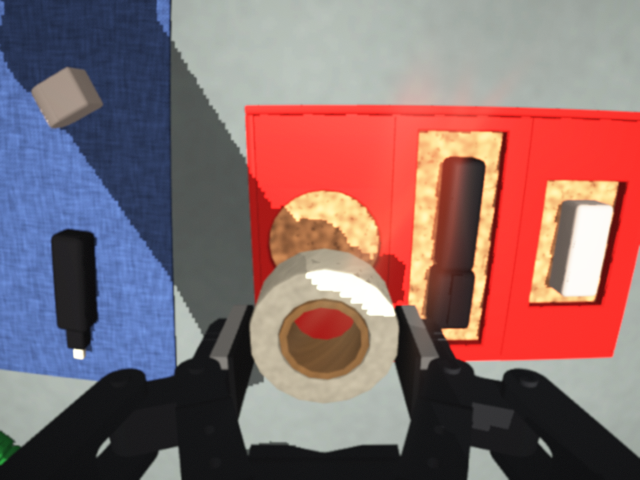

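The roll is held level at (323,338), directly above the round well (325,240). The pen (460,240) and eraser (582,248) are seated. Lowering.

```bash
python3 -m jog '[[-0.1,0.08,3,0],[-0.1,0.08,6,0],[-0.1,0.08,8.5,0],[-0.1,0.08,9.7,0],[-0.1,0.08,10.2,0],[-0.1,0.08,10.35,0],[-0.1,0.08,10.35,0],[-0.1,0.08,10.35,0]]'
```

```text
t: 19.32
eef_pos: [0.5484, 0.1005, 0.0188]
tool_rot: [0.001, -0.043, 0.999, 0.0]
contact_force: [0.5, 0.0, -1.0]
gripper_width: 0.604
grasp_force: 42.6
```

```bash
python3 -m jog '[[0,0,0.08,0],[0,0,0.08,0],[0,0,0.08,0]]'; python3 -m jog '[[0,0,0,0],[0,0,0,0],[0,0,0,0],[0,0,0,0],[0,0,0,0],[0,0,0,0]]' -1; python3 -m jog '[[0,0,-2,0],[0,0,-5,0],[0,0,-9,0],[0,0,-12,0],[0,0,-14,0],[0,0,-14,0],[0,0,-14,0]]' -1
python3 - <<'E'
from m import *
c=cam('wrist');save(c,'w10');corners(c,.017)
P=cloud(c)
for n,x,y in(('roll',.5475,.0995),('hl',.541,.178),('er',.534,.257)):
    dx=P[...,0]-x;dy=P[...,1]-y;a=np.radians(4.9);u=dx*np.cos(a)+dy*np.sin(a);v=-dx*np.sin(a)+dy*np.cos(a)
    m=(P[...,2]>.022)&(P[...,2]<.045)&(abs(u)<.08)&(abs(v)<.035)
    p=P[m];print(n,np.percentile(p[:,2],[10,50,90]).round(4),cv2.minAreaRect((p[:,:2]*1000).astype(np.float32)))
blobs(cam('side'),'side',dict(dry=(347,233),stub=(304,257),core=(330,285)))
E
```

```text
t: 19.57
eef_pos: [0.5485, 0.1008, 0.0179]
tool_rot: [0.001, -0.043, 0.999, 0.0]
contact_force: [0.3, -1.6, 5.1]
gripper_width: 0.604
grasp_force: 43.2
t: 20.07
eef_pos: [0.5474, 0.1009, 0.0169]
tool_rot: [-0.0, -0.044, 0.999, 0.0]
contact_force: [0.1, 0.1, -0.5]
gripper_width: 0.993
grasp_force: 0.0
t: 20.65
eef_pos: [0.5481, 0.1009, 0.1581]
tool_rot: [0.001, -0.043, 0.999, 0.0]
contact_force: [0.1, 0.5, -1.0]
gripper_width: 1.002
grasp_force: 0.0
tidy top z [0.0158 0.0178 0.0188]
 outer [541.6 177.4] [166.  249.9] 4.9
 hole [547.5  97.8] [68.8 69.7] 4.9
 hole [534.4 256.8] [84.5 52.8] 4.6
 hole [540.9 176.7] [139.6  52.5] 4.8
roll [0.0311 0.0327 0.0336] ((547.8216552734375, 100.61919403076172), (53.14029312133789, 53.225250244140625), 88.39054107666016)
hl [0.0265 0.0287 0.0301] ((541.1846313476562, 178.119384765625), (107.80585479736328, 25.97121810913086), 4.402837753295898)
er [0.0261 0.0287 0.0298] ((535.97705078125, 258.76837158203125), (59.540225982666016, 25.15625), 4.909869194030762)
side dry 354 top 0.0239 c [593.5 -67.3] sz [23.9 81.7] ang 86.5 mean [587.  -67.8]
side stub 190 top 0.0239 c [471.2 -62.9] sz [25.9 30. ] ang 28.7 mean [470.3 -63.6]
side core 215 top 0.0277 c [ 470.1 -165.9] sz [31.3 31. ] ang 26.4 mean [ 469.4 -166.6]
```

View pics/w10.png

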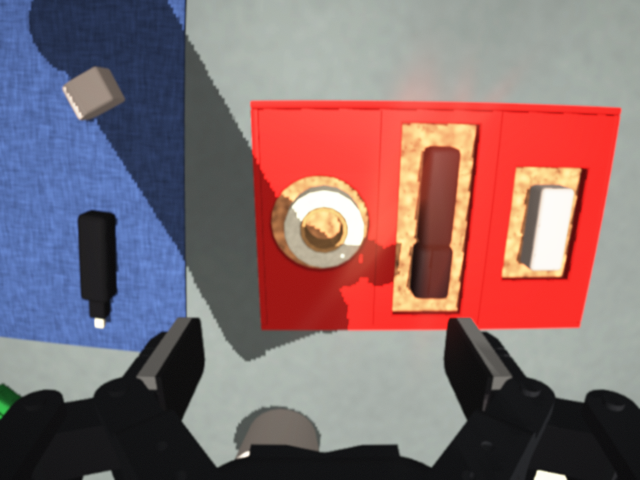

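All three are seated: roll (325,227), pen (436,222), eraser (550,227). Their tops are at the right heights, they are within 3 mm of centre, and the look-alikes have not moved. Handing in.

```bash
python3 -c "
from station import bot
print(bot.hand_in())"
```

```text
the job is handed in; nothing more can be done
None
```

I handed in the job at about 21 s of the 90 s allowed, with the highlighter, eraser and tape roll each flat in its own recess within about 3 mm of centre, the look-alikes measured unmoved and the cactus pot not touched; `hand_in()` returned no verdict.

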